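# Turn the boot dryer up to setting two

### The job

The boots are on the dryer and its heat is set too low: turn the knurled dial up, clockwise seen from above, click by click, until it sits in the click at the two-stroke mark. Do it with a fingertip, rubbing it along the part of the rim that stands out of the dryer's end; do not squeeze or force the dial, and do not let it run on to the three-stroke mark, not even for a moment. Do not push against the boots, and leave the spray can, the wax tin and the shoe brush standing where they are.

Things in the scene. Friction and masses are not known exactly. Their poses are not given: they have to be found in the camera images.
- dryer: Dark grey boot dryer, fixed to the bench: 452 mm long (y), 180 deep (x), 86 high at the dial. Origin on the bench under the dial's upright axis; z up; +y points out of the end where the dial is. That end face is at y = +14 mm; the body runs from there to y = -438 mm. Two air tubes with boots on them stand at y = -195 and -355 mm.
- dial: Black knurled round dial, 56 mm across, 26 high: its rim is at heights 62 to 88 mm above the bench. Origin on its axis at its underside. The housing wraps it closely up to 86 mm height; only a segment to the dryer's +y stands 14 mm clear of the end face, with free space beside and under it, down to the bench. Grippy: friction about 1.
- dial_turn (a joint): Angle of the dial in rad, growing clockwise seen from above. Clicks 0.698 rad (40 deg) apart: 0 off, 0.698 one, 1.396 two, 2.094 three; end stops just beyond off and three. It starts at off or one (seldom hung between). Leaving a click takes 0.085 N m (3 N along the rim); past half-way it falls into the next click once let go.
- pointer_tip (a point): Outer end of the white pointer bar on the dial's top, 25 mm from the axis, 88 mm above the bench. In the dryer's frame, angles from +x towards +y, it points at -30 deg at off (round pip on the housing), -70 at one (one white stroke), -110 at two (two strokes), -150 at three (three strokes).
- boots: Pair of tan hiking boots with black soles, soles up, on the tubes; same frame as the dryer. They fill heights 120 to 316 mm, y from -145 to -405 mm, x from -65 to +230 mm in that frame (toes to +x). Must not be pushed.
- spray_can: Loose spray can, 52 mm across, 165 high, standing; origin under its centre. Must stay put.
- wax_tin: Loose round tin, 78 mm across, 28 high; origin under its centre. Must stay put.
- shoe_brush: Loose shoe brush, 160 (its x) x 50 x 42 mm high, bristles down; origin under its centre. Must stay put.

How it is judged:
On the way:
1. a finger touches the dial (contact force between the fingers and dial above 0.5 N), for 0.1 s.
At the end, for the whole second after the job is handed in: The dial is at rest in the click of the two-stroke mark (1.396 rad, within 0.13 rad), let go (value of joint dial_turn between 1.26 and 1.53 rad and velocity of joint dial_turn between -0.1 and 0.1 rad/s); the robot touches nothing.
It fails at once if the dial is squeezed or forced with more than 30 N (contact force between the fingers and dial above 30 N).
It fails at once if the dial runs past setting two, on towards full heat (value of joint dial_turn above 1.85 rad).
It fails at once if the boots are pushed with more than 8 N (contact force between any of the arm, the fingers and boots above 8 N).
It fails at once if the spray can, the wax tin or the shoe brush is lifted or shifted by over 20 mm (distance of any of spray_can, wax_tin, shoe_brush from where it was at the start of the episode above 0.02 m).
It also fails if it takes over 42 s, if anything falls off the work surface, if the arm or the gripper's body presses on something with over 40 N, if the wrist force passes 120 N, or if a joint passes its speed limit or range.

### The arm

A 7-joint arm with a two-finger parallel gripper is mounted at the origin on the work surface. World frame = base frame: x ahead of the robot, y to its left, z up, the work surface at z = 0. Lengths are in m, angles in rad, forces in N, time in s.
With the tool pointing down it reaches from about 0.35 to 0.9 m from the base axis. Payload 7.2 kg.
Tool frame: the origin (TCP) lies midway between the tips of the shut fingers; the grasp point (between the pads) lies 19 mm behind it; z points along the fingers, y is the direction in which the jaws open and shut (so a half turn about z gives the same grasp; the last joint's range is limited). The gripper opens to 85 mm and grips with 20 to 120 N. Pads are 22 mm wide; open, the fingers measure 114 mm over their backs; the gripper's body (76 mm by 85 mm) begins 54 mm behind the grasp point. The pads swing forward as they close: fully open they stand 13 mm farther back than shut.
Start: joints at [1.229, 0.411, -0.013, 1.596, 0.006, 1.134, -0.082], TCP at [0.169, -0.602, 0.231] pointing down, gripper open.
Joint ranges: [-2.95, 2.95], [-0.29, 1.99], [-1.47, 1.44], [0.14, 2.54], [-1.03, 4.17], [0.13, 1.85], [-2.86, 2.86]. Speed limits (rad/s): [2.39, 2.39, 3.01, 3.01, 3.14, 3.14, 3.14].

### API

Orientations are given as a rotation vector (axis times angle).
In Python, from bench import arm gives the robot as it stands.
- The arm moves only by the tool carry_out, never from a script. Its argument "rows" is a list of rows, each an object with "linear": the shift along the world's x, y, z in units of 40 mm (1.0 is 40 mm), a list of three; "twist": the turn, a rotation vector about the world's x, y, z in units of 6 degrees (1.0 is 6 degrees), a list of three; "hand": the finger opening in mm, from 0 to 85.4. In form: [{"linear": [tx, ty, tz], "twist": [wx, wy, wz], "hand": hand}, ...]. A call has 1 to 10 rows; each row shifts and turns the commanded pose from where the row before left it; what a row does not reach is not made up. A row lasts 1/8 s, in which the tool goes at most 62.5 mm and 10.7 degrees, less where a joint would pass 70% of its speed; a pose out of reach is approached as far as the arm can. A call is refused whole if a number of a shift passes 1 or a number of a turn 1, either way. A call with a gripper value outside its range is refused whole. The fingers move at their own pace and stop on an object; "squeeze" is the grip in N (left out, the last holds). Time passes only in rows, so rows that do not move let the fingers close. It gives the time, the measured TCP pose, the force and the opening at its end, in the units of the state.
- arm.get_obs(): the state, without advancing time (a new reading comes with each control period).
- arm.read_camera(name): name is "side" or "top"; returns a dict with "frame" (400x640x3 uint8, blue, green, red), "camera_matrix" (3x3 intrinsics, pixels), "D" ([k1, k2, p1, p2, k3] as OpenCV has them; the pictures are not rectified), "view" (4x4, takes a point from world to camera coordinates). Camera axes: x right, y down, z forward; pixel columns grow to the right and rows downward; lengths in m; the calibration is good to about 2 mm. A picture is of the moment at which its call begins. There is no depth.
- arm.close_job(): hands the job in, once; it reports no verdict.
The state is a dict: "clock": time; "joint_positions": joint angles; "qvel": joint speeds; "joint_torque": joint torques, N m; "eef_pos": TCP position; "tcp_rot": TCP orientation; "ft_force": force on the tool from outside, world axes, zero at the start; "torque": the same for the moment, N m; "grip_width": finger opening in m.
Only numpy, scipy, OpenCV 4.12 (cv2) and the standard library are available. Lean on these libraries where they do the work, as an engineer would, in place of code of your own. Each camera call takes 0.05 s, during which the arm holds its last target.

## Working session

There is one attempt and no reset: what is moved stays moved. The work goes in short steps, Python scripts to look and compute and a tool call to move; the robot and the scene stay as the last step left them, time stands still between calls to the robot, and variables do not carry over. Pictures are saved under pics/ and viewed, and the job is handed in when it is done.

Besides the shell and the picture viewer there is one more tool, called after "Emit:" as name(argument=value, ...) on one line, values as JSON. carry_out: Moves the arm, as the interface text tells. Its arguments: {"type":"object","properties":{"rows":{"type":"array","items":{"type":"object","properties":{"linear":{"type":"array","items":{"type":"number"}},"twist":{"type":"array","items":{"type":"number"}},"hand":{"type":"number"}}}},"squeeze":{"type":"number"}},"required":["rows"]}

```bash
mkdir -p pics; cat > h.py <<'E'
from bench import arm
import numpy as np, cv2
def snap(n,tag):
    c=arm.read_camera(n); cv2.imwrite(f'pics/{tag}_{n}.png',c['frame']); return c
def proj(c,P):
    V=np.array(c['view']);P=np.atleast_2d(np.array(P,float))
    r,_=cv2.Rodrigues(V[:3,:3]); p,_=cv2.projectPoints(P,r,V[:3,3],np.array(c['camera_matrix'],float),np.array(c['D'],float)); return p[:,0]
def ray(c,uv):
    V=np.array(c['view']);u=cv2.undistortPoints(np.array(uv,float).reshape(-1,1,2),np.array(c['camera_matrix'],float),np.array(c['D'],float))[:,0]
    d=np.c_[u,np.ones(len(u))]@V[:3,:3]; o=-V[:3,:3].T@V[:3,3]; return o,d
def onz(c,uv,z):
    o,d=ray(c,uv); return o+d*((z-o[2])/d[:,2])[:,None]
E
python3 - <<'E'
from h import *
o=arm.get_obs();print({k:np.round(v,3) for k,v in o.items()})
for n in('side','top'):
    c=snap(n,'a');o,d=ray(c,[[320,200]]);print(n,o.round(3),d.round(3),np.round(c['camera_matrix'],1).tolist())
E
```

```text
{'clock': np.float64(0.0), 'joint_positions': array([ 1.229,  0.412, -0.013,  1.597,  0.006,  1.134, -0.082]), 'qvel': array([-0.002, -0.001,  0.001,  0.001,  0.002,  0.001, -0.   ]), 'joint_torque': array([-1.0000e-03, -6.0061e+01,  6.8200e-01, -2.9940e+01,  1.4000e-02,
        1.1000e-02,  0.0000e+00]), 'eef_pos': array([ 0.169, -0.601,  0.23 ]), 'tcp_rot': array([-3.111e+00, -4.280e-01,  1.000e-03]), 'ft_force': array([ 0.061, -0.321,  0.431]), 'torque': array([ 0.022, -0.038, -0.008]), 'grip_width': np.float64(0.085)}
side [0.417 0.733 0.748] [[ 0.201 -0.617 -0.761]] [[440.6, 0.0, 321.6], [0.0, 440.6, 196.9], [0.0, 0.0, 1.0]]
top [0.471 0.149 0.921] [[ 0.116  0.02  -0.993]] [[480.0, 0.0, 320.2], [0.0, 480.0, 199.8], [0.0, 0.0, 1.0]]
```

View pics/a_side.png

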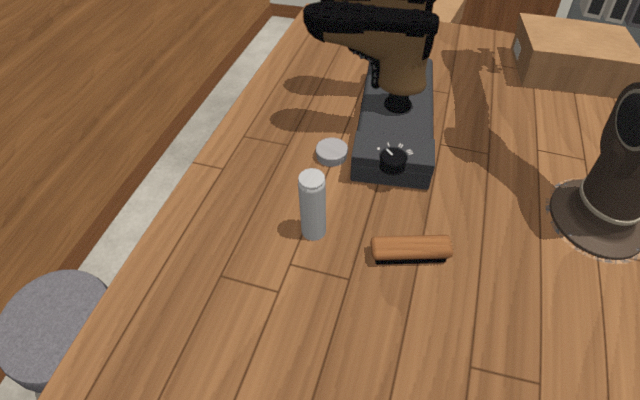

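View pics/a_top.png

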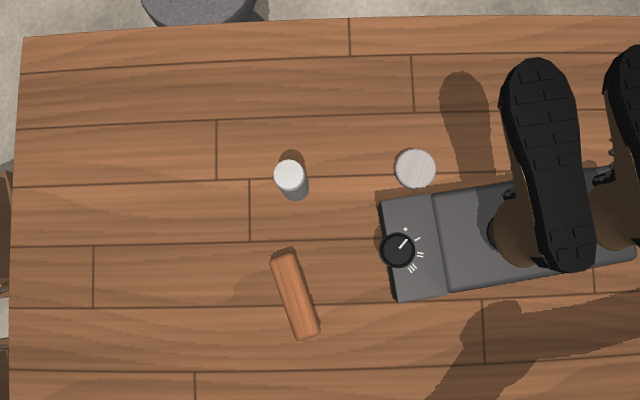

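The top view shows the dial at about (398,250), with its pointer running up and right. The can is at (290,175), the tin at (415,168) and the brush at (295,295). The side view shows the dial at (393,160). I'll zoom in on the dial and measure it.

```bash
python3 - <<'E'
from h import *
t=cv2.imread('pics/a_top.png');s=cv2.imread('pics/a_side.png')
a=cv2.resize(t[190:310,365:465],None,fx=5,fy=5,interpolation=cv2.INTER_CUBIC)
b=cv2.resize(s[130:195,345:445],None,fx=5,fy=5,interpolation=cv2.INTER_CUBIC)
cv2.imwrite('pics/z1.png',a[:600]);cv2.imwrite('pics/z2.png',b)
E
```

```text
(no output)
```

View pics/z1.png

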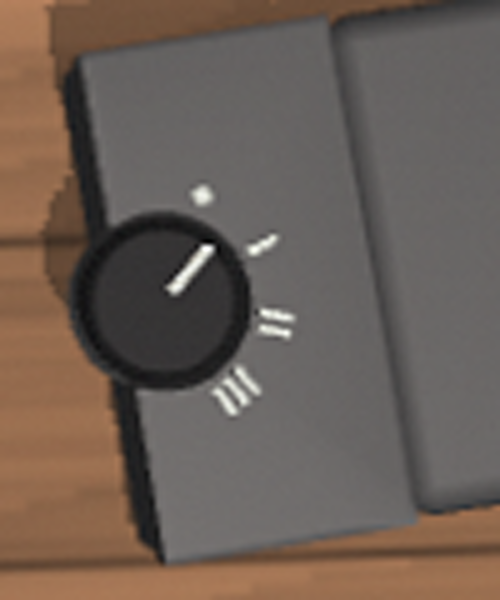

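View pics/z2.png

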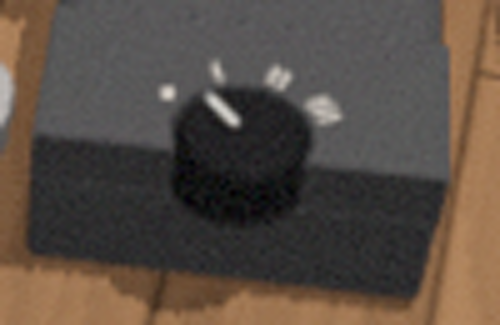

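```bash
cat > m.py <<'E'
from h import *
def measure(tag):
    t=snap('top',tag)
    f=lambda p:np.array(p,float)/5+[364.9,189.9]
    f0=f
    E=onz(t,[f0((80,58)),f0((165,562))],.086); 
    ex=(E[0]-E[1]);L=np.linalg.norm(ex);ex=ex[:2]/L; ey=np.array([-ex[1],ex[0]])
    g=cv2.cvtColor(t['frame'],cv2.COLOR_BGR2GRAY)
    return t,E,L,ex,ey,g
if __name__=='__main__':
    t,E,L,ex,ey,g=measure('b'); print('edge',E.round(4),L,ex,ey,np.degrees(np.arctan2(ex[1],ex[0])))
    f=lambda p:np.array(p,float)/5+[364.9,189.9]
    # dial disc: face circle fit through dark pixels w/ hole fill
    sub=(g[225:275,370:425]<62).astype(np.uint8)
    sub=cv2.morphologyEx(sub,cv2.MORPH_OPEN,np.ones((7,7),np.uint8))
    cs,_=cv2.findContours(sub,cv2.RETR_EXTERNAL,cv2.CHAIN_APPROX_NONE);cc=max(cs,key=cv2.contourArea)
    print(cv2.minEnclosingCircle(cc),cv2.contourArea(cc))
    C=onz(t,[f((162,300))],.088)[0]; R=onz(t,[f((75,300)),f((250,300)),f((162,212)),f((162,388))],.088)
    print('C',C.round(4),'dia',np.linalg.norm(R[0]-R[1]),np.linalg.norm(R[2]-R[3]))
    print('C->edge dist along ey',(E[:,:2]-C[:2])@ey,'along ex',(E[:,:2]-C[:2])@ex)
    for n,p in dict(tail=(173,292),tip=(210,245),pip=(202,195),one=(262,245),two=(277,322),three=(236,391)).items():
        P=onz(t,[f(p)],.088 if n[0]=='t' and n in('tail','tip') else .086)[0][:2]-C[:2]
        print(n,np.linalg.norm(P).round(4),np.degrees(np.arctan2(P@ey,P@ex)).round(1))
    s=arm.read_camera('side'); gs=lambda p:np.array(p,float)/5+[344.9,129.9]
    for p,q,n in [((162,300),(241,135),'centre'),((210,245),(208,96),'tip'),((202,195),(167,93),'pip'),((277,322),(279,77),'two'),((80,58),(38,137),'corner')]:
        o1,d1=ray(t,[f(p)]);o2,d2=ray(s,[gs(q)]);d1=d1[0];d2=d2[0]
        x=np.linalg.lstsq(np.c_[d1,-d2],o2-o1,rcond=None)[0];a=o1+x[0]*d1;b=o2+x[1]*d2;print(n,((a+b)/2).round(4),'gap',np.linalg.norm(a-b).round(4))
    O=np.r_[C[:2],0]
    for n,p,z in [('can',(289,174),.165),('tin',(415,168),.028),('brush a',(281,255),.042),('brush b',(310,335),.042)]:
        P=onz(t,[p],z)[0];print(n,P.round(3),'dryer',((P[:2]-C[:2])@ex).round(3),((P[:2]-C[:2])@ey).round(3))
E
python3 m.py
```

```text
edge [[0.5626 0.0588 0.086 ]
 [0.3877 0.0368 0.086 ]] 0.1762231599805147 [0.99213911 0.12513984] [-0.12513984  0.99213911] 7.188831559875918
((25.477876663208008, 24.035398483276367), 19.45891571044922) 888.0
C [0.4774 0.0343 0.088 ] dia 0.06056347006333224 0.06061600353929489
C->edge dist along ey [0.01370932 0.01370932] along ex [ 0.08757977 -0.08864339]
tail 0.0047 -63.4
tip 0.0254 -50.7
pip 0.0393 -31.0
one 0.0401 -70.7
two 0.0408 -109.8
three 0.0404 -149.9
centre [0.4768 0.034  0.0863] gap 0.0013
tip [0.4951 0.0169 0.0891] gap 0.0015
pip [0.5127 0.0187 0.0878] gap 0.0011
two [ 0.4676 -0.0053  0.0881] gap 0.0019
corner [0.5615 0.0586 0.0849] gap 0.0024
can [0.603 0.212 0.165] dryer 0.147 0.161
tin [ 0.63  -0.015  0.028] dryer 0.146 -0.068
brush a [0.475 0.24  0.042] dryer 0.023 0.205
brush b [0.33  0.191 0.042] dryer -0.127 0.174
```

The fits agree. The dial axis is at world (0.477, 0.034), the dryer's yaw is 7.2°, the marks lie at -31/-71/-110/-150°, and the heights come out at 86–88 mm. The pointer reads about -51°, so the dial is hung between off and one (about 0.36 rad).

My plan is to shut the fingers and line up their flat side parallel to the end face. The side then rubs along +x of the dryer, like a rack on a pinion. First I'll lift over the boots.

Emit:
carry_out(rows=[{"linear": [0,0,1],"twist": [0,0,0],"hand": 0},{"linear": [0,0,1],"twist": [0,0,0],"hand": 0},{"linear": [0,0,1],"twist": [0,0,0],"hand": 0},{"linear": [0,0,1],"twist": [0,0,0],"hand": 0},{"linear": [0,0,1],"twist": [0,0,0],"hand": 0},{"linear": [0.36,0.88,0.2],"twist": [0,0,0.68],"hand": 0},{"linear": [0.36,0.88,0.2],"twist": [0,0,0.68],"hand": 0},{"linear": [0.36,0.88,0.2],"twist": [0,0,0.68],"hand": 0},{"linear": [0.36,0.88,0],"twist": [0,0,0.68],"hand": 0},{"linear": [0.36,0.88,0],"twist": [0,0,0.68],"hand": 0}], squeeze=60)

```text
clock: 1.45
eef_pos: [0.2413, -0.4244, 0.4553]
tcp_rot: [2.986, 0.977, -0.0]
ft_force: [-0.6, 0.6, -0.5]
grip_width: -0.0001
```

Emit:
carry_out(rows=[{"linear": [0.36,0.88,0],"twist": [0,0,0.68],"hand": 0},{"linear": [0.36,0.88,0],"twist": [0,0,0.68],"hand": 0},{"linear": [0.36,0.88,0],"twist": [0,0,0.68],"hand": 0},{"linear": [0.36,0.88,0],"twist": [0,0,0.68],"hand": 0},{"linear": [0.36,0.88,0],"twist": [0,0,0.68],"hand": 0},{"linear": [0.36,0.88,0],"twist": [0,0,0.68],"hand": 0},{"linear": [0.36,0.88,0],"twist": [0,0,0.68],"hand": 0},{"linear": [0.36,0.88,0],"twist": [0,0,0.68],"hand": 0},{"linear": [0.36,0.88,0],"twist": [0,0,0.68],"hand": 0},{"linear": [0.36,0.88,0],"twist": [0,0,0.68],"hand": 0}])

```text
clock: 2.7
eef_pos: [0.3851, -0.0715, 0.4553]
tcp_rot: [2.456, 1.958, -0.0]
ft_force: [0.4, -0.2, 0.3]
grip_width: 0.0001
```

Emit:
carry_out(rows=[{"linear": [0.36,0.88,0],"twist": [0,0,0.68],"hand": 0},{"linear": [0.36,0.88,0],"twist": [0,0,0.68],"hand": 0},{"linear": [0.36,0.88,0],"twist": [0,0,0.68],"hand": 0},{"linear": [0.36,0.88,0],"twist": [0,0,0.68],"hand": 0},{"linear": [0.36,0.88,0],"twist": [0,0,0.68],"hand": 0},{"linear": [0,0,0],"twist": [0,0,0],"hand": 0},{"linear": [0,0,0],"twist": [0,0,0],"hand": 0}])

```text
clock: 3.58
eef_pos: [0.4566, 0.1023, 0.4551]
tcp_rot: [-2.075, -2.358, 0.001]
ft_force: [-0.3, 0.1, -0.5]
grip_width: -0.0001
```

```bash
cat > loc.py <<'E'
from h import *
from scipy.spatial.transform import Rotation as R
C=np.array([.4774,.0343]);ex=np.array([.99214,.12514]);ey=np.array([-.12514,.99214])
def st():
    o=arm.get_obs();p=np.array(o['eef_pos']);d=p[:2]-C;M=R.from_rotvec(o['tcp_rot']).as_matrix();F=np.array(o['ft_force'])
    print('t',o['clock'],'loc mm',(d@ex*1e3).round(1),(d@ey*1e3).round(1),'z',(p[2]*1e3).round(1),'toolx yaw',np.degrees(np.arctan2(M[1,0],M[0,0])).round(2),'zax',M[:,2].round(3),'F loc',(F[:2]@ex).round(2),(F[:2]@ey).round(2),F[2].round(2)); return o
if __name__=='__main__': o=st();print(np.round(o['joint_positions'],2))
E
python3 loc.py
```

```text
t 3.575 loc mm -12.1 70.1 z 455.1 toolx yaw 97.31 zax [-0.001 -0.    -1.   ] F loc -0.28 0.1 -0.52
[ 0.46  0.09 -0.84  1.53  0.07  1.55 -0.25]
```

Emit:
carry_out(rows=[{"linear": [0,0,-1],"twist": [0,0,0],"hand": 0},{"linear": [0,0,-1],"twist": [0,0,0],"hand": 0},{"linear": [0,0,-1],"twist": [0,0,0],"hand": 0},{"linear": [0,0,-1],"twist": [0,0,0],"hand": 0},{"linear": [0,0,-1],"twist": [0,0,0],"hand": 0},{"linear": [0,0,-1],"twist": [0,0,0],"hand": 0},{"linear": [0,0,-1],"twist": [0,0,0],"hand": 0},{"linear": [0,0,-1],"twist": [0,0,0],"hand": 0},{"linear": [0,0,-1],"twist": [0,0,0],"hand": 0},{"linear": [0,0,-0.9],"twist": [0,0,0],"hand": 0}])

```text
clock: 4.82
eef_pos: [0.4569, 0.1006, 0.0582]
tcp_rot: [2.078, 2.355, -0.001]
ft_force: [1.0, -0.0, -0.1]
grip_width: 0.0002
```

Emit:
carry_out(rows=[{"linear": [0,0,0],"twist": [0,0,0],"hand": 0},{"linear": [0,0,0],"twist": [0,0,0],"hand": 0}])

```text
clock: 5.08
eef_pos: [0.4577, 0.102, 0.0605]
tcp_rot: [2.076, 2.356, 0.001]
ft_force: [-0.4, 0.3, 0.8]
grip_width: -0.0
```

```bash
python3 - <<'E'
from loc import *
st()
t=snap('top','c');s=snap('side','c')
a=cv2.resize(t['frame'][160:320,330:480],None,fx=3,fy=3);b=cv2.resize(s['frame'][80:240,330:480],None,fx=3,fy=3);cv2.imwrite('pics/c.png',np.hstack([a,b])[:600,:800] if a.shape[1]*2<=800 else cv2.resize(np.hstack([a,b]),(800,426)))
E
```

```text
t 5.075 loc mm -11.1 69.6 z 60.5 toolx yaw 97.24 zax [ 0.001 -0.    -1.   ] F loc -0.38 0.33 0.79
```

View pics/c.png

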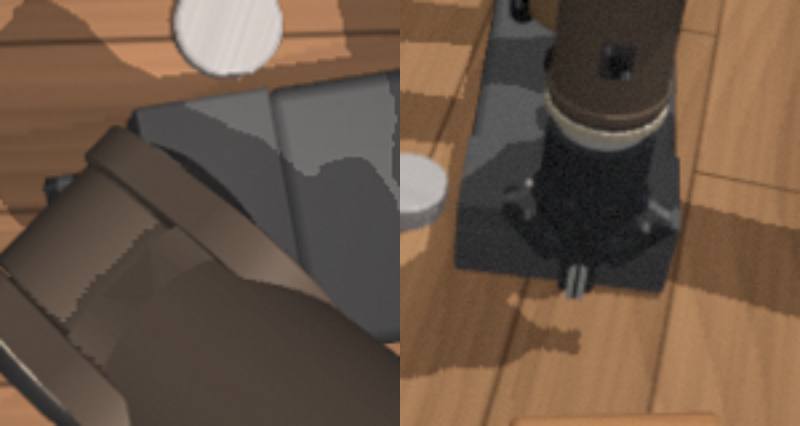

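The arm hides the dial in both views; the fingers hang clear in front of the end face. I'll approach the rim slowly and watch the force.

Emit:
carry_out(rows=[{"linear": [0.04,-0.35,-0.1],"twist": [0,0,0],"hand": 0},{"linear": [0.04,-0.3,0],"twist": [0,0,0],"hand": 0},{"linear": [0,0,0],"twist": [0,0,0],"hand": 0}])

```text
clock: 5.55
eef_pos: [0.4604, 0.0744, 0.0553]
tcp_rot: [2.079, 2.355, -0.001]
ft_force: [0.4, -0.5, -0.1]
grip_width: -0.0001
```

```bash
python3 loc.py; sleep 0.1; python3 loc.py
```

```text
t 5.55 loc mm -11.9 42.0 z 55.3 toolx yaw 97.13 zax [-0.    -0.001 -1.   ] F loc 0.31 -0.51 -0.07
[ 0.29  0.49 -0.69  2.1   0.48  0.71 -0.59]
t 5.55 loc mm -11.9 42.0 z 55.3 toolx yaw 97.13 zax [-0.    -0.001 -1.   ] F loc 0.31 -0.51 -0.07
[ 0.29  0.49 -0.69  2.1   0.48  0.71 -0.59]
```

Emit:
carry_out(rows=[{"linear": [0,-0.02,0],"twist": [0,0,0],"hand": 0},{"linear": [0,-0.02,0],"twist": [0,0,0],"hand": 0}])

```text
clock: 5.8
eef_pos: [0.4602, 0.075, 0.0553]
tcp_rot: [-2.075, -2.359, -0.0]
ft_force: [0.2, 0.3, -0.6]
grip_width: 0.0002
```

```bash
python3 loc.py
```

```text
t 5.8 loc mm -12.0 42.5 z 55.3 toolx yaw 97.32 zax [ 0.  0. -1.] F loc 0.25 0.24 -0.61
[ 0.29  0.49 -0.69  2.1   0.48  0.71 -0.58]
```

Emit:
carry_out(rows=[{"linear": [0,-0.02,0],"twist": [0,0,0],"hand": 0},{"linear": [0,-0.02,0],"twist": [0,0,0],"hand": 0}])

```text
clock: 6.05
eef_pos: [0.4601, 0.0733, 0.0553]
tcp_rot: [-2.075, -2.359, -0.0]
ft_force: [0.2, 0.4, -0.7]
grip_width: 0.0002
```

```bash
python3 loc.py
```

```text
t 6.05 loc mm -12.2 40.8 z 55.3 toolx yaw 97.31 zax [-0.  0. -1.] F loc 0.25 0.38 -0.68
[ 0.29  0.49 -0.69  2.1   0.48  0.71 -0.58]
```

Emit:
carry_out(rows=[{"linear": [0,-0.02,0],"twist": [0,0,0],"hand": 0},{"linear": [0,-0.02,0],"twist": [0,0,0],"hand": 0}])

```text
clock: 6.3
eef_pos: [0.4602, 0.0715, 0.0553]
tcp_rot: [-2.076, -2.358, -0.0]
ft_force: [0.5, -0.9, 0.4]
grip_width: -0.0
```

Emit:
carry_out(rows=[{"linear": [0,-0.02,0],"twist": [0,0,0],"hand": 0},{"linear": [0,0,0],"twist": [0,0,0],"hand": 0}])

```text
clock: 6.55
eef_pos: [0.4602, 0.0706, 0.0553]
tcp_rot: [2.076, 2.358, -0.0]
ft_force: [-0.6, -0.1, 0.0]
grip_width: -0.0
```

```bash
python3 loc.py
```

```text
t 6.55 loc mm -12.5 38.2 z 55.3 toolx yaw 97.28 zax [ 0. -0. -1.] F loc -0.61 0.01 0.03
[ 0.3   0.49 -0.69  2.1   0.48  0.71 -0.57]
```

Emit:
carry_out(rows=[{"linear": [0,-0.02,0],"twist": [0,0,0],"hand": 0},{"linear": [0,0,0],"twist": [0,0,0],"hand": 0}])

```text
clock: 6.8
eef_pos: [0.4602, 0.0698, 0.0553]
tcp_rot: [2.076, 2.358, -0.0]
ft_force: [-0.3, -0.6, 0.4]
grip_width: -0.0
```

```bash
python3 loc.py
```

```text
t 6.8 loc mm -12.7 37.4 z 55.3 toolx yaw 97.28 zax [-0. -0. -1.] F loc -0.37 -0.52 0.4
[ 0.3   0.49 -0.69  2.1   0.48  0.71 -0.57]
```

Emit:
carry_out(rows=[{"linear": [0,-0.02,0],"twist": [0,0,0],"hand": 0},{"linear": [0,0,0],"twist": [0,0,0],"hand": 0}])

```text
clock: 7.05
eef_pos: [0.4602, 0.069, 0.0553]
tcp_rot: [2.076, 2.358, 0.0]
ft_force: [-0.3, -0.3, 0.3]
grip_width: -0.0002
```

Emit:
carry_out(rows=[{"linear": [0,-0.02,0],"twist": [0,0,0],"hand": 0},{"linear": [0,0,0],"twist": [0,0,0],"hand": 0}])

```text
clock: 7.3
eef_pos: [0.4601, 0.0688, 0.0553]
tcp_rot: [-2.075, -2.358, -0.001]
ft_force: [-1.6, 3.4, -0.3]
grip_width: 0.0
```

```bash
python3 loc.py
```

```text
t 7.3 loc mm -12.8 36.4 z 55.3 toolx yaw 97.31 zax [ 0.     0.001 -1.   ] F loc -1.14 3.54 -0.33
[ 0.3   0.49 -0.69  2.11  0.47  0.71 -0.57]
```

Contact: 3.5 N. I'll press slightly more and start the stroke along the dryer's +x.

Emit:
carry_out(rows=[{"linear": [0,-0.015,0],"twist": [0,0,0],"hand": 0},{"linear": [0.025,0.003,0],"twist": [0,0,0],"hand": 0},{"linear": [0.025,0.003,0],"twist": [0,0,0],"hand": 0}])

```text
clock: 7.68
eef_pos: [0.4617, 0.0692, 0.0553]
tcp_rot: [-2.074, -2.358, -0.001]
ft_force: [-2.3, 5.8, -0.2]
grip_width: 0.0003
```

```bash
python3 loc.py
```

```text
t 7.675 loc mm -11.2 36.6 z 55.3 toolx yaw 97.35 zax [-0.     0.001 -1.   ] F loc -1.57 6.04 -0.19
[ 0.3   0.49 -0.69  2.1   0.47  0.71 -0.57]
```

Emit:
carry_out(rows=[{"linear": [0.025,0.003,0],"twist": [0,0,0],"hand": 0},{"linear": [0.025,0.003,0],"twist": [0,0,0],"hand": 0}])

```text
clock: 7.92
eef_pos: [0.4638, 0.0698, 0.0554]
tcp_rot: [-2.073, -2.359, -0.002]
ft_force: [-2.7, 7.0, -0.1]
grip_width: -0.0001
```

```bash
python3 loc.py
```

```text
t 7.925 loc mm -9.0 36.9 z 55.4 toolx yaw 97.37 zax [-0.     0.002 -1.   ] F loc -1.78 7.24 -0.11
[ 0.3   0.49 -0.69  2.1   0.47  0.71 -0.57]
```

Emit:
carry_out(rows=[{"linear": [0.025,0.003,0],"twist": [0,0,0],"hand": 0},{"linear": [0.025,0.003,0],"twist": [0,0,0],"hand": 0},{"linear": [0.025,0.003,0],"twist": [0,0,0],"hand": 0}])

```text
clock: 8.3
eef_pos: [0.467, 0.0704, 0.0554]
tcp_rot: [-2.073, -2.359, -0.003]
ft_force: [-1.5, 8.5, -0.1]
grip_width: -0.0001
```

```bash
python3 loc.py
```

```text
t 8.3 loc mm -5.8 37.1 z 55.4 toolx yaw 97.38 zax [ 0.     0.002 -1.   ] F loc -0.41 8.62 -0.11
[ 0.3   0.5  -0.69  2.09  0.48  0.71 -0.57]
```

Emit:
carry_out(rows=[{"linear": [0.025,0.003,0],"twist": [0,0,0],"hand": 0},{"linear": [0.025,0.003,0],"twist": [0,0,0],"hand": 0},{"linear": [0.025,0.003,0],"twist": [0,0,0],"hand": 0}])

```text
clock: 8.68
eef_pos: [0.4701, 0.0708, 0.0554]
tcp_rot: [-2.073, -2.359, -0.003]
ft_force: [-2.1, 7.6, -0.5]
grip_width: 0.0001
```

```bash
python3 loc.py
```

```text
t 8.675 loc mm -2.7 37.2 z 55.4 toolx yaw 97.38 zax [ 0.     0.002 -1.   ] F loc -1.11 7.77 -0.5
[ 0.3   0.5  -0.69  2.08  0.48  0.72 -0.56]
```

10 mm stroked so far. I'll lift off and check the dial with the side camera.

Emit:
carry_out(rows=[{"linear": [-0.06,0.5,0],"twist": [0,0,0],"hand": 0},{"linear": [0,0.2,1],"twist": [0,0,0],"hand": 0},{"linear": [0,0,1],"twist": [0,0,0],"hand": 0},{"linear": [0,0,1],"twist": [0,0,0],"hand": 0},{"linear": [0,0,1],"twist": [0,0,0],"hand": 0},{"linear": [0,0,1],"twist": [0,0,0],"hand": 0},{"linear": [0,0,0],"twist": [0,0,0],"hand": 0}])

```text
clock: 9.55
eef_pos: [0.4693, 0.0968, 0.2581]
tcp_rot: [2.074, 2.354, 0.005]
ft_force: [0.1, 0.3, -0.8]
grip_width: -0.0001
```

```bash
cat > look.py <<'E'
from loc import *
import sys
st();s=snap('side',sys.argv[1])
cv2.imwrite(f'pics/{sys.argv[1]}z.png',cv2.resize(s['frame'][130:195,345:445],None,fx=6,fy=6,interpolation=cv2.INTER_CUBIC))
sub=s['frame'][146:165,383:406].min(2); 
m=((sub>110)).astype(np.uint8);n,l,stt,cen=cv2.connectedComponentsWithStats(m)
for i in range(1,n):
    P=onz(s,[cen[i]+[383,146]],.088)[0][:2]-C
    print(stt[i][4],(cen[i]+[383,146]).round(1),'r',np.linalg.norm(P).round(4),'ang',np.degrees(np.arctan2(P@ey,P@ex)).round(1))
E
python3 look.py d
```

```text
t 9.55 loc mm -0.2 63.0 z 258.1 toolx yaw 97.23 zax [ 0.005 -0.001 -1.   ] F loc 0.18 0.23 -0.81
1 [399. 146.] r 0.0372 ang -108.9
1 [401. 146.] r 0.0395 ang -114.6
9 [391.2 150.8] r 0.0175 ang -76.8
```

View pics/dz.png

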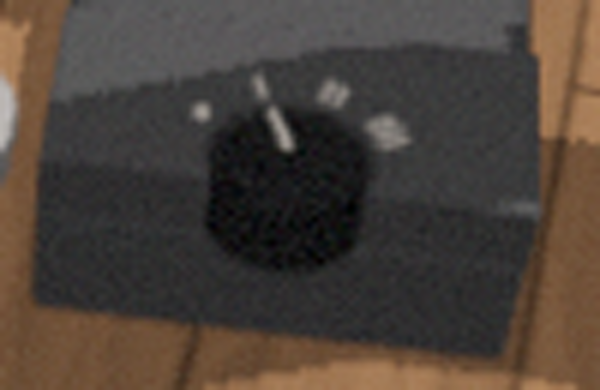

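The pointer (391,151) is now in line with the single stroke, so the dial sits in click one. Next is the second stroke, about 18 mm from x = -9 to +9.

Emit:
carry_out(rows=[{"linear": [-0.22,-0.03,-1],"twist": [0,0,0],"hand": 0},{"linear": [0,0,-1],"twist": [0,0,0],"hand": 0},{"linear": [0,0,-1],"twist": [0,0,0],"hand": 0},{"linear": [0,0,-1],"twist": [0,0,0],"hand": 0},{"linear": [0,0,-1],"twist": [0,0,0],"hand": 0},{"linear": [0.04,-0.3,0],"twist": [0,0,0],"hand": 0},{"linear": [0.03,-0.25,0],"twist": [0,0,0],"hand": 0},{"linear": [0,0,0],"twist": [0,0,0],"hand": 0}])

```text
clock: 10.6
eef_pos: [0.4628, 0.0723, 0.0565]
tcp_rot: [2.077, 2.354, 0.002]
ft_force: [0.2, 0.3, -0.0]
grip_width: -0.0001
```

```bash
python3 loc.py
```

```text
t 10.6 loc mm -9.7 39.5 z 56.5 toolx yaw 97.15 zax [ 0.002 -0.001 -1.   ] F loc 0.24 0.27 -0.02
[ 0.3   0.49 -0.7   2.1   0.48  0.71 -0.59]
```

Emit:
carry_out(rows=[{"linear": [0.003,-0.025,0],"twist": [0,0,0],"hand": 0},{"linear": [0.003,-0.025,0],"twist": [0,0,0],"hand": 0},{"linear": [0,0,0],"twist": [0,0,0],"hand": 0}])

```text
clock: 10.98
eef_pos: [0.4622, 0.0717, 0.0556]
tcp_rot: [2.075, 2.358, 0.001]
ft_force: [-0.1, 0.7, 0.6]
grip_width: 0.0001
```

Emit:
carry_out(rows=[{"linear": [0.003,-0.025,0],"twist": [0,0,0],"hand": 0},{"linear": [0,0,0],"twist": [0,0,0],"hand": 0}])

```text
clock: 11.22
eef_pos: [0.4621, 0.0707, 0.0553]
tcp_rot: [-2.076, -2.358, 0.0]
ft_force: [-0.6, 0.2, 0.6]
grip_width: -0.0001
```

```bash
python3 loc.py
```

```text
t 11.225 loc mm -10.6 38.0 z 55.3 toolx yaw 97.29 zax [-0. -0. -1.] F loc -0.55 0.28 0.62
[ 0.31  0.49 -0.7   2.1   0.48  0.71 -0.58]
```

Emit:
carry_out(rows=[{"linear": [0.003,-0.025,0],"twist": [0,0,0],"hand": 0},{"linear": [0.002,-0.015,0],"twist": [0,0,0],"hand": 0},{"linear": [0,0,0],"twist": [0,0,0],"hand": 0}])

```text
clock: 11.6
eef_pos: [0.4623, 0.0695, 0.0553]
tcp_rot: [-2.075, -2.358, -0.001]
ft_force: [0.2, 1.8, 0.4]
grip_width: -0.0001
```

Emit:
carry_out(rows=[{"linear": [0.002,-0.015,0],"twist": [0,0,0],"hand": 0},{"linear": [0,0,0],"twist": [0,0,0],"hand": 0}])

```text
clock: 11.85
eef_pos: [0.4623, 0.0694, 0.0553]
tcp_rot: [-2.074, -2.358, -0.001]
ft_force: [-1.4, 4.6, -0.4]
grip_width: -0.0001
```

```bash
python3 loc.py
```

```text
t 11.85 loc mm -10.6 36.7 z 55.3 toolx yaw 97.34 zax [ 0.     0.001 -1.   ] F loc -0.77 4.69 -0.39
[ 0.31  0.49 -0.7   2.1   0.48  0.71 -0.58]
```

Contact again. I'll press to about 9 N, then stroke.

Emit:
carry_out(rows=[{"linear": [0.002,-0.015,0],"twist": [0,0,0],"hand": 0},{"linear": [0.025,0,0],"twist": [0,0,0],"hand": 0},{"linear": [0.025,0.003,0],"twist": [0,0,0],"hand": 0},{"linear": [0.025,0.003,0],"twist": [0,0,0],"hand": 0}])

```text
clock: 12.35
eef_pos: [0.4651, 0.0701, 0.0553]
tcp_rot: [-2.073, -2.359, -0.003]
ft_force: [-2.6, 8.5, -1.6]
grip_width: -0.0001
```

```bash
python3 loc.py
```

```text
t 12.35 loc mm -7.7 37.0 z 55.3 toolx yaw 97.38 zax [-0.     0.002 -1.   ] F loc -1.5 8.77 -1.65
[ 0.31  0.5  -0.7   2.09  0.48  0.71 -0.57]
```

Emit:
carry_out(rows=[{"linear": [0.025,0.003,0],"twist": [0,0,0],"hand": 0},{"linear": [0.025,0.003,0],"twist": [0,0,0],"hand": 0},{"linear": [0.025,0.003,0],"twist": [0,0,0],"hand": 0}])

```text
clock: 12.72
eef_pos: [0.4683, 0.0706, 0.0554]
tcp_rot: [-2.073, -2.359, -0.003]
ft_force: [-1.7, 7.8, -0.8]
grip_width: -0.0002
```

```bash
python3 loc.py
```

```text
t 12.725 loc mm -4.5 37.1 z 55.4 toolx yaw 97.39 zax [ 0.     0.003 -1.   ] F loc -0.67 7.94 -0.85
[ 0.31  0.5  -0.7   2.09  0.48  0.72 -0.57]
```

Emit:
carry_out(rows=[{"linear": [0.025,0.003,0],"twist": [0,0,0],"hand": 0},{"linear": [0.025,0.003,0],"twist": [0,0,0],"hand": 0},{"linear": [0.025,0.003,0],"twist": [0,0,0],"hand": 0}])

```text
clock: 13.1
eef_pos: [0.4713, 0.071, 0.0554]
tcp_rot: [-2.073, -2.359, -0.003]
ft_force: [-0.8, 7.7, -0.6]
grip_width: -0.0001
```

```bash
python3 loc.py
```

```text
t 13.1 loc mm -1.4 37.2 z 55.4 toolx yaw 97.39 zax [ 0.     0.003 -1.   ] F loc 0.18 7.76 -0.58
[ 0.31  0.5  -0.7   2.08  0.48  0.72 -0.57]
```

Emit:
carry_out(rows=[{"linear": [0.025,0.003,0],"twist": [0,0,0],"hand": 0},{"linear": [0.025,0.003,0],"twist": [0,0,0],"hand": 0},{"linear": [0.025,0.003,0],"twist": [0,0,0],"hand": 0}])

```text
clock: 13.48
eef_pos: [0.4743, 0.0714, 0.0554]
tcp_rot: [-2.073, -2.359, -0.004]
ft_force: [-1.3, 7.6, -1.0]
grip_width: -0.0001
```

```bash
python3 loc.py
```

```text
t 13.475 loc mm 1.6 37.2 z 55.4 toolx yaw 97.38 zax [ 0.     0.003 -1.   ] F loc -0.34 7.69 -0.97
[ 0.31  0.51 -0.69  2.07  0.49  0.72 -0.57]
```

Emit:
carry_out(rows=[{"linear": [0.025,0.003,0],"twist": [0,0,0],"hand": 0},{"linear": [0.025,0.003,0],"twist": [0,0,0],"hand": 0},{"linear": [0.025,0.003,0],"twist": [0,0,0],"hand": 0}])

```text
clock: 13.85
eef_pos: [0.4773, 0.0718, 0.0554]
tcp_rot: [-2.073, -2.358, -0.004]
ft_force: [-1.6, 7.7, -1.2]
grip_width: -0.0001
```

```bash
python3 loc.py
```

```text
t 13.85 loc mm 4.6 37.2 z 55.4 toolx yaw 97.38 zax [ 0.     0.003 -1.   ] F loc -0.59 7.87 -1.18
[ 0.3   0.51 -0.69  2.07  0.49  0.73 -0.57]
```

Travel is now about 15 mm. I'll lift off and look.

Emit:
carry_out(rows=[{"linear": [-0.06,0.5,0],"twist": [0,0,0],"hand": 0},{"linear": [0,0.2,1],"twist": [0,0,0],"hand": 0},{"linear": [0,0,1],"twist": [0,0,0],"hand": 0},{"linear": [0,0,1],"twist": [0,0,0],"hand": 0},{"linear": [0,0,1],"twist": [0,0,0],"hand": 0},{"linear": [0,0,1],"twist": [0,0,0],"hand": 0},{"linear": [0,0,0],"twist": [0,0,0],"hand": 0}])

```text
clock: 14.72
eef_pos: [0.4766, 0.0975, 0.2581]
tcp_rot: [2.074, 2.354, 0.005]
ft_force: [-1.2, -0.5, 0.5]
grip_width: -0.0003
```

```bash
python3 look.py e
```

```text
t 14.725 loc mm 7.1 62.8 z 258.1 toolx yaw 97.24 zax [ 0.005 -0.001 -1.   ] F loc -1.25 -0.37 0.51
1 [399. 146.] r 0.0372 ang -108.9
1 [401. 146.] r 0.0395 ang -114.6
9 [394.9 151.1] r 0.0177 ang -103.1
```

View pics/ez.png

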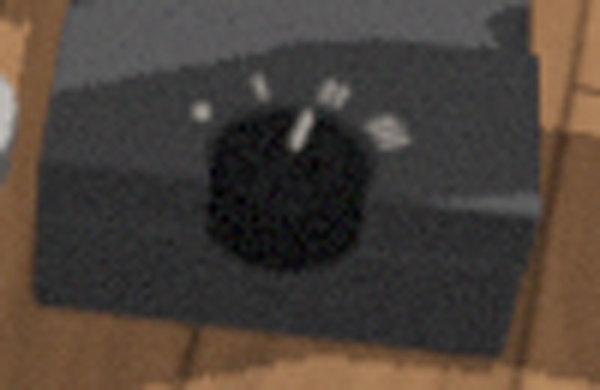

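The pointer, about (395,151), is near the two-stroke mark but at coarse resolution. I'll move the arm aside for a top view.

Emit:
carry_out(rows=[{"linear": [-0.9,0.1,0.3],"twist": [0,0,0],"hand": 0},{"linear": [-0.9,0.3,0.3],"twist": [0,0,0],"hand": 0},{"linear": [-0.9,0.6,0.3],"twist": [0,0,0],"hand": 0},{"linear": [-0.5,0.8,0],"twist": [0,0,0],"hand": 0},{"linear": [0,0.8,0],"twist": [0,0,0],"hand": 0},{"linear": [0,0,0],"twist": [0,0,0],"hand": 0}])

```text
clock: 15.52
eef_pos: [0.3463, 0.2028, 0.2906]
tcp_rot: [-2.071, -2.361, 0.001]
ft_force: [-0.1, 0.0, -0.2]
grip_width: -0.0
```

```bash
cat > ptr.py <<'E'
from loc import *
import sys
for n in('top','side'):
    acc=np.mean([arm.read_camera(n)['frame'].astype(float) for _ in range(3)],0) if n=='side' else None
    c=snap(n,sys.argv[1]); im=c['frame'].astype(float) if acc is None else acc
    q=proj(c,[[C[0],C[1],.088]])[0]; 
    # sample polar on the dial's top, r 4..25mm, white-weighted
    A=np.radians(np.arange(-180,10,1.));rr=np.linspace(.006,.024,37)
    P=np.array([[*(C+r*(np.cos(a)*ex+np.sin(a)*ey)),.088] for a in A for r in rr])
    uv=proj(c,P).astype(np.float32)
    v=cv2.remap(im.astype(np.float32),uv[:,0].reshape(len(A),-1),uv[:,1].reshape(len(A),-1),cv2.INTER_LINEAR).min(2)
    m=v[:, :].mean(1); w=np.clip(m-np.median(m)-.4*(m.max()-np.median(m)),0,None)
    print(n,'pointer deg',np.degrees((A*w).sum()/w.sum()).round(1),'peak',np.degrees(A[m.argmax()]).round(0),m.max().round(0),np.median(m).round(0))
    x,y=q.astype(int);cv2.imwrite(f'pics/{sys.argv[1]}_{n}z.png',cv2.resize(c['frame'][y-40:y+40,x-50:x+50],None,fx=5,fy=5,interpolation=cv2.INTER_CUBIC))
E
python3 ptr.py f; python3 loc.py
```

```text
top pointer deg -101.4 peak -100.0 237.0 53.0
side pointer deg -102.9 peak -103.0 187.0 37.0
t 15.775 loc mm -108.4 181.1 z 290.8 toolx yaw 97.2 zax [-0.001 -0.001 -1.   ] F loc -0.63 0.4 0.29
[ 0.4   0.03 -1.03  1.96  0.02  1.17 -0.51]
```

View pics/f_topz.png

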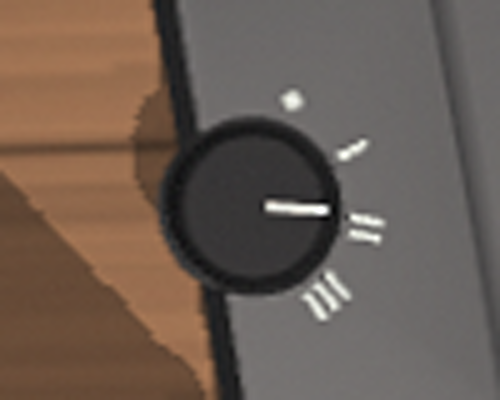

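View pics/f_top.png

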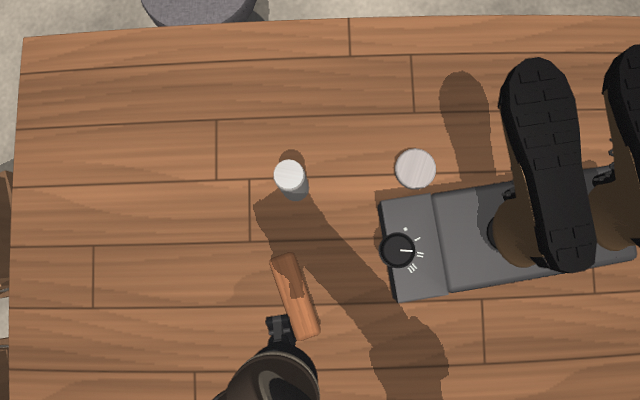

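Both views put the pointer at about -102°, some 8° short of the two-stroke click and so just outside tolerance. The can, tin and brush are where they were. One more short rub of about 4.5 mm along the rim is needed.

Emit:
carry_out(rows=[{"linear": [0,-0.8,0],"twist": [0,0,0],"hand": 0},{"linear": [0.5,-0.8,0],"twist": [0,0,0],"hand": 0},{"linear": [0.9,-0.6,-0.3],"twist": [0,0,0],"hand": 0},{"linear": [0.9,-0.3,-0.3],"twist": [0,0,0],"hand": 0},{"linear": [0.65,-0.13,-0.3],"twist": [0,0,0],"hand": 0},{"linear": [0,0,-1],"twist": [0,0,0],"hand": 0},{"linear": [0,0,-1],"twist": [0,0,0],"hand": 0},{"linear": [0,0,-1],"twist": [0,0,0],"hand": 0},{"linear": [0,0,-1],"twist": [0,0,0],"hand": 0},{"linear": [0,0,-1],"twist": [0,0,0],"hand": 0}])

```text
clock: 17.02
eef_pos: [0.465, 0.0951, 0.0537]
tcp_rot: [-2.078, -2.356, 0.001]
ft_force: [0.3, -0.0, 0.3]
grip_width: -0.0005
```

Emit:
carry_out(rows=[{"linear": [0.04,-0.3,0],"twist": [0,0,0],"hand": 0},{"linear": [0.03,-0.25,0],"twist": [0,0,0],"hand": 0},{"linear": [0,0,0],"twist": [0,0,0],"hand": 0}])

```text
clock: 17.4
eef_pos: [0.4691, 0.0728, 0.0567]
tcp_rot: [2.078, 2.354, 0.002]
ft_force: [-1.0, -0.2, 1.1]
grip_width: 0.0001
```

```bash
python3 loc.py
```

```text
t 17.4 loc mm -3.4 39.2 z 56.7 toolx yaw 97.12 zax [ 0.002 -0.001 -1.   ] F loc -1.03 -0.02 1.13
[ 0.33  0.51 -0.73  2.08  0.51  0.73 -0.61]
```

Emit:
carry_out(rows=[{"linear": [0.003,-0.025,0],"twist": [0,0,0],"hand": 0},{"linear": [0.003,-0.025,0],"twist": [0,0,0],"hand": 0},{"linear": [0,0,0],"twist": [0,0,0],"hand": 0}])

```text
clock: 17.77
eef_pos: [0.4683, 0.0724, 0.0556]
tcp_rot: [2.075, 2.358, 0.001]
ft_force: [0.1, -0.8, -0.5]
grip_width: -0.0003
```

```bash
python3 loc.py
```

```text
t 17.775 loc mm -4.3 39.0 z 55.6 toolx yaw 97.29 zax [ 0.  0. -1.] F loc 0.02 -0.8 -0.47
[ 0.33  0.51 -0.73  2.08  0.51  0.73 -0.6 ]
```

Emit:
carry_out(rows=[{"linear": [0.002,-0.015,0],"twist": [0,0,0],"hand": 0},{"linear": [0,0,0],"twist": [0,0,0],"hand": 0}])

```text
clock: 18.02
eef_pos: [0.4682, 0.0718, 0.0553]
tcp_rot: [-2.075, -2.358, 0.0]
ft_force: [-1.0, 0.3, -0.3]
grip_width: -0.0001
```

Emit:
carry_out(rows=[{"linear": [0.002,-0.015,0],"twist": [0,0,0],"hand": 0},{"linear": [0,0,0],"twist": [0,0,0],"hand": 0}])

```text
clock: 18.27
eef_pos: [0.4683, 0.0711, 0.0553]
tcp_rot: [-2.076, -2.358, 0.0]
ft_force: [-0.8, -0.7, 1.1]
grip_width: 0.0002
```

```bash
python3 loc.py
```

```text
t 18.275 loc mm -4.4 37.7 z 55.3 toolx yaw 97.29 zax [-0.  0. -1.] F loc -0.92 -0.58 1.09
[ 0.33  0.51 -0.73  2.08  0.51  0.73 -0.6 ]
```

Emit:
carry_out(rows=[{"linear": [0.002,-0.02,0],"twist": [0,0,0],"hand": 0},{"linear": [0,0,0],"twist": [0,0,0],"hand": 0}])

```text
clock: 18.52
eef_pos: [0.4684, 0.0707, 0.0553]
tcp_rot: [-2.075, -2.358, -0.001]
ft_force: [-0.9, 2.3, -0.2]
grip_width: -0.0002
```

Emit:
carry_out(rows=[{"linear": [0.002,-0.015,0],"twist": [0,0,0],"hand": 0},{"linear": [0,0,0],"twist": [0,0,0],"hand": 0}])

```text
clock: 18.77
eef_pos: [0.4684, 0.0707, 0.0553]
tcp_rot: [-2.074, -2.358, -0.002]
ft_force: [-1.8, 5.3, -0.7]
grip_width: -0.0
```

```bash
python3 loc.py
```

```text
t 18.775 loc mm -4.4 37.2 z 55.3 toolx yaw 97.33 zax [ 0.     0.001 -1.   ] F loc -1.11 5.46 -0.65
[ 0.33  0.51 -0.73  2.08  0.51  0.73 -0.6 ]
```

Emit:
carry_out(rows=[{"linear": [0.027,-0.005,0],"twist": [0,0,0],"hand": 0},{"linear": [0.025,0.003,0],"twist": [0,0,0],"hand": 0},{"linear": [0.025,0.003,0],"twist": [0,0,0],"hand": 0},{"linear": [0.025,0.003,0],"twist": [0,0,0],"hand": 0},{"linear": [0.012,0.001,0],"twist": [0,0,0],"hand": 0},{"linear": [0,0,0],"twist": [0,0,0],"hand": 0}])

```text
clock: 19.52
eef_pos: [0.473, 0.0713, 0.0554]
tcp_rot: [-2.074, -2.359, -0.002]
ft_force: [-0.9, 6.0, -0.3]
grip_width: -0.0002
```

```bash
python3 loc.py
```

```text
t 19.525 loc mm 0.2 37.2 z 55.4 toolx yaw 97.35 zax [ 0.     0.002 -1.   ] F loc -0.19 6.05 -0.26
[ 0.33  0.52 -0.73  2.07  0.51  0.73 -0.59]
```

Emit:
carry_out(rows=[{"linear": [-0.06,0.5,0],"twist": [0,0,0],"hand": 0},{"linear": [0,0.2,1],"twist": [0,0,0],"hand": 0},{"linear": [0,0,1],"twist": [0,0,0],"hand": 0},{"linear": [0,0,1],"twist": [0,0,0],"hand": 0},{"linear": [0,0,1],"twist": [0,0,0],"hand": 0},{"linear": [-0.9,0.1,1],"twist": [0,0,0],"hand": 0},{"linear": [-0.9,0.3,0.3],"twist": [0,0,0],"hand": 0},{"linear": [-0.9,0.6,0.3],"twist": [0,0,0],"hand": 0},{"linear": [-0.2,0.8,0.3],"twist": [0,0,0],"hand": 0},{"linear": [0,0.8,0],"twist": [0,0,0],"hand": 0}])

```text
clock: 20.78
eef_pos: [0.3546, 0.202, 0.2924]
tcp_rot: [2.075, 2.353, 0.001]
ft_force: [0.6, -0.8, -1.2]
grip_width: 0.0001
```

```bash
python3 ptr.py g; python3 loc.py
```

```text
top pointer deg -110.5 peak -111.0 234.0 53.0
side pointer deg -110.6 peak -111.0 189.0 38.0
t 21.025 loc mm -101.0 180.7 z 291.0 toolx yaw 97.27 zax [-0.001 -0.001 -1.   ] F loc -0.05 -0.8 -0.37
[ 0.44  0.05 -1.08  1.94  0.05  1.18 -0.53]
```

View pics/g_topz.png

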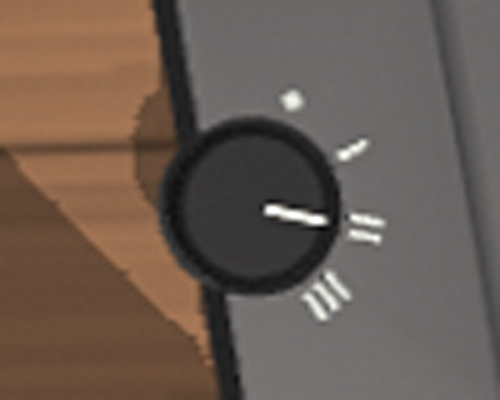

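Both views now read -110.5°, against -110° for click two, and the pointer is in line with the two strokes. The arm is clear, so I'll settle briefly and hand in.

Emit:
carry_out(rows=[{"linear": [0,0,0],"twist": [0,0,0],"hand": 0},{"linear": [0,0,0],"twist": [0,0,0],"hand": 0}])

```text
clock: 21.28
eef_pos: [0.3548, 0.2012, 0.2912]
tcp_rot: [2.077, 2.357, -0.001]
ft_force: [0.2, 0.1, 0.5]
grip_width: 0.0001
```

```bash
python3 -c "
from bench import arm
print(arm.close_job())"
```

```text
the job is handed in; nothing more can be done
None
```

The dial is in the two-stroke click, and I handed the job in at about 21 s of the 42 s allowed; no verdict was reported. The last look put the pointer at -110.5° from the top camera and -110.6° from the side, against -110° for click two.

- **Start:** the dial was hung between off and one, with the pointer at about -51°.
- **Strokes:** I rubbed the side of the shut fingers along the exposed rim three times, in strokes of about 10, 15 and 4.6 mm. The force pressing on the rim read no more than 9 N.
- **Check that failed:** after the second stroke both cameras read about -102°, roughly 8° short and just outside tolerance. The third stroke corrected this.
- **Check that disagreed:** after the first stroke I took the dial to be in click one by eye, but the measured angle was about -77°, not -70°. That was a coarse side-view reading, and I did not repeat it from the top.
- **Surroundings:** the can, tin and brush looked unmoved in the top view after the second stroke; I did not measure their positions again at the end. No contact with the boots showed in the force readings.
- **At hand-in:** the arm was clear, with the wrist force at noise level.

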